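# Load a takeaway tray evenly with two sauce bottles

## Robot

A 6-joint arm with a two-finger parallel gripper is mounted at the origin on the work surface. World frame = base frame: x ahead of the robot, y to its left, z up, the work surface at z = 0. Lengths are in mm, angles in rad, forces in N, time in s.
With the tool pointing down it reaches from about 300 to 750 mm from the base axis. Payload 8.5 kg.
Tool frame: the origin (TCP) lies at the centre of the arm's flange, where the gripper is bolted on; the fingertips stand 173 mm ahead of it and the grasp point (between the pads) lies 155 mm ahead of it; z points along the fingers, y is the direction in which the jaws open and shut (so a half turn about z gives the same grasp; the last joint's range is limited). The gripper opens to 85 mm and grips with 20 to 120 N. Pads are 22 mm wide; open, the fingers measure 114 mm over their backs; the gripper's body (76 mm by 85 mm) begins 54 mm behind the grasp point. The pads swing forward as they close: fully open they stand 13 mm farther back than shut.
Start: joints at [1.017, 0.381, 1.297, -0, 1.464, -0.215], TCP at [182.787, 518.72, 404.722] pointing down, gripper open.
Joint ranges: [-3.11, 3.11], [-0.89, 2.33], [0.22, 2.48], [-1.42, 4.56], [0.17, 2.85], [-2.88, 2.88]. Speed limits (rad/s): [2.39, 2.39, 3.14, 3.14, 3.14, 3.14].

## Interface

Orientations are given as [roll, pitch, yaw] about the fixed x, y, z axes, in that order (R = Rz(yaw) Ry(pitch) Rx(roll)).
In Python, from workcell import robot gives the robot as it stands.
- The arm moves only by the shell command python3 -m creep 'ROWS'. ROWS is JSON, a list of rows, each an object of numbers: "x", "y", "z": the shift along the tool's x, y, z in cm; "rx", "ry", "rz": the turn, a rotation vector about the tool's x, y, z in degrees; "claw": the opening, from 0 (shut) to 1 (fully open). In form: [{"x": .., "y": .., "z": .., "rx": .., "ry": .., "rz": .., "claw": ..}, ...]. A call has 1 to 12 rows; each row is the pose to reach, as a shift and turn from the pose measured when the call began, along the tool's axes at that moment; what a row does not reach only later rows make up. A row lasts 1/12 s, in which the tool goes at most 41.7 mm and 7.16 degrees, less where a joint would pass 70% of its speed; a pose out of reach is approached as far as the arm can. A call with a gripper value outside its range is refused whole. The fingers move at their own pace and stop on an object; the grip force is fixed at half the most. Time passes only in rows, so rows that repeat a pose let the fingers close. It gives the time, the measured TCP pose, the force and the opening at its end, in the units of the state.
- robot.get_state(): the state, without advancing time (a new reading comes with each control period).
- robot.capture(name): name is "side" or "top"; returns a dict with "pixels" (400x640x3 uint8, red, green, blue), "depth" (400x640 float32, mm along the optical axis (not along the pixel's ray), 0 where there is no reading), "camera_matrix" (3x3 intrinsics, pixels), "eye" and "rotation" of the camera in the world. Camera axes: x right, y up, looking along -z (the intrinsics and any distortion apply to the point x, -y, -z); pixel columns grow to the right and rows downward; lengths in mm; the calibration is good to about 2 mm. A picture is of the moment at which its call begins.
- robot.hand_in(): hands the job in, once; it reports no verdict.
The state is a dict: "t": time; "joints": joint angles; "dq": joint speeds; "joint_efforts": joint torques, N m; "ee_pos": TCP position; "ee_rot": TCP orientation; "ft_force": force on the tool from outside, world axes, zero at the start; "ft_torque": the same for the moment, N m; "width": finger opening in mm.
Only numpy, scipy, OpenCV 4.12 (cv2) and the standard library are available. Lean on these libraries where they do the work, as an engineer would, in place of code of your own. Each camera call takes 0.05 s, during which the arm holds its last target. There are 200 camera calls.

## Task

Load the light cardboard tray evenly: stand the two red-tipped white sauce bottles upright in it, one in each end compartment and about midway across the tray's width, lowering each gently onto the tray floor rather than dropping it. The tray sits loose on a smaller stand, so do not let it tip or shove it along: it must stay level and where it was. Leave the yellow-tipped bottle where it stands.

Things in the scene. Friction and masses are not known exactly. Their poses are not given: they have to be found in the camera images.
- tray: Loose cardboard tray, 0.12 kg, 236 mm long (its y), 130 wide (x), 40 high; walls and floor 4 mm. Origin: centre of its underside, z up. Two full-height dividers make 3 equal bays along y, each 73 x 122 mm; end bay centres at y = +78 and -78 mm, x = 0; floor top at z = 4 mm. Starts empty, centred on a fixed dark stand 100 (x) x 120 (y) x 40 mm high: ends overhang; one bottle in an end is carried.
- red_bottle_a: White squeeze bottle with red cap and nozzle, one of two alike, upright on the counter. Round body 50 mm across, straight up to 90 mm height; red cap and narrow nozzle up to 125 mm. 0.2 kg, rigid. Origin: centre of its underside, z up. Grip the body 75 to 85 mm up, fingertips clear of the tray walls. Bottles on the counter stand at least 115 mm apart, centre to centre.
- red_bottle_b: The second red-tipped white squeeze bottle, the same in every way; origin: centre of its underside, z up. Either red-tipped bottle may go in either end compartment.
- yellow_bottle: White squeeze bottle of the same shape and size but with a yellow cap and nozzle; origin: centre of its underside. To be left alone. A brown bottle with a blue cap (52 mm across, 125 mm high) stands among the bottles too and is not wanted; a stack of white paper cups stands beyond.

How it is judged:
By the outcome, as a careful person would: the job done as asked, in the order asked, and still so for the second after the job is handed in, with the robot touching nothing.
It also fails if it takes over 64 s, if anything falls off the work surface, if the arm or the gripper's body presses on something with over 40 N, if the wrist force passes 120 N, or if a joint passes its speed limit or range.

## Working session

There is one attempt and no reset: what is moved stays moved. The work goes in short steps, Python scripts to look and compute and a shell command to move; the robot and the scene stay as the last step left them, time stands still between calls to the robot, and variables do not carry over. Pictures are saved under pics/ and viewed, about 8 in all and at most 12, crops included, and the job is handed in when it is done.

```bash
mkdir -p pics
cat > h.py <<'E'
import numpy as np,cv2
from workcell import robot
from scipy.spatial.transform import Rotation as R
def cap(n,f=None):
    c=robot.capture(n)
    if f: cv2.imwrite('pics/'+f,c['pixels'][:,:,::-1])
    return c
def cloud(c):
    K=np.array(c['camera_matrix']);d=c['depth'];v,u=np.mgrid[:400,:640]
    p=np.stack([(u-K[0,2])/K[0,0]*d,-(v-K[1,2])/K[1,1]*d,-d],-1)
    return p@np.array(c['rotation']).T+np.array(c['eye'])
def rel(target_tcp):
    s=robot.get_state();r=R.from_euler('xyz',s['ee_rot'])
    return r.inv().apply(np.array(target_tcp)-s['ee_pos'])/10
E
python3 - <<'E'
from h import *
for n in('top','side'):
    c=cap(n,n+'1.png');print(n,c['eye'],np.round(c['rotation'],3).tolist(),c['camera_matrix'],[k for k in c])
    np.savez('pics/'+n+'1.npz',p=cloud(c),rgb=c['pixels'],d=c['depth'])
s=robot.get_state();print(s)
E
```

```text
top [437.18723655 -59.37362841 956.37852477] [0.09, 0.034, -1.544] [[508.69915683   0.         317.09942513]
 [  0.         508.69915683 208.73244157]
 [  0.           0.           1.        ]] ['pixels', 'depth', 'camera_matrix', 'eye', 'rotation']Traceback (most recent call last):
  File "<stdin>", line 4, in <module>
  File "h.py", line 11, in cloud
    return p@np.array(c['rotation']).T+np.array(c['eye'])
           ~~~~~~~~~~~~~~~~~~~~~~~~~~~^~~~~~~~~~~~~~~~~~~
ValueError: operands could not be broadcast together with shapes (400,640) (3,)
```

```bash
sleep 8; python3 -c "
import cv2,numpy as np
a=cv2.imread('pics/top1.png');b=cv2.imread('pics/side1.png')
cv2.imwrite('pics/both1.png',cv2.resize(np.vstack([a,b]),(480,600)))"
```

```text
[ WARN:0@0.025] global loadsave.cpp:275 findDecoder imread_('pics/side1.png'): can't open/read file: check file path/integrity
Traceback (most recent call last):
ValueError: all the input arrays must have same number of dimensions, but the array at index 0 has 3 dimension(s) and the array at index 1 has 2 dimension(s)
```

View pics/top1.png

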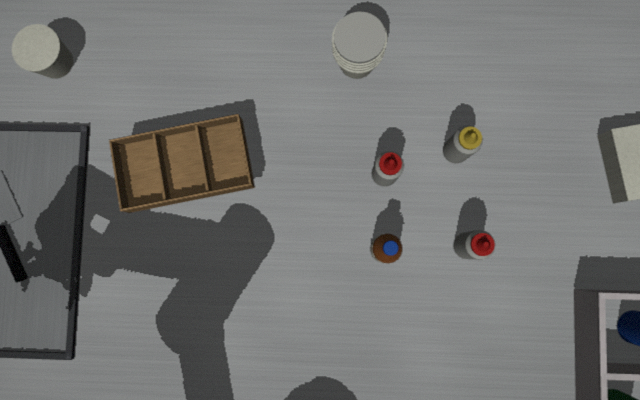

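The top view shows the tray at about (182,163), red caps at (390,163) and (481,244), the yellow cap at (468,139), and the brown bottle at (388,247). Camera rotations are given as rpy, so I'm fixing the helper.

```bash
sed -i "s/np.array(c\['rotation'\]).T/R.from_euler('xyz',c['rotation']).as_matrix().T/" h.py
python3 - <<'E'
from h import *
c=cap('top');p=cloud(c);d=c['depth']
print(p[300,350],p[380,500],'tab')
for n,(u,v,ztop) in dict(ra=(390,163,125),rb=(481,244,125),ye=(468,139,125),br=(391,247,125)).items():
    q=p[v-25:v+26,u-25:u+26].reshape(-1,3);D=d[v-25:v+26,u-25:u+26].ravel()
    q=q[D>0]
    top=q[q[:,2]>110]; b=q[(q[:,2]>80)&(q[:,2]<95)]
    print(n,'top',top.mean(0).round(1),top[:,2].max().round(1),len(top),'body rim bbox',b.min(0).round(),b.max(0).round(),((b.min(0)+b.max(0))/2).round(1))
# tray walls
q=p[100:225,95:270].reshape(-1,3);w=q[(q[:,2]>72)&(q[:,2]<90)]
r=cv2.minAreaRect(w[:,:2].astype(np.float32));print('tray',r,cv2.boxPoints(r).round(1).tolist(),np.median(w[:,2]))
f=q[(q[:,2]>38)&(q[:,2]<50)];print('floor',len(f),np.median(f,axis=0) if len(f) else'')
s=cap('side','side1.png');print(s['eye'],s['rotation'])
print(robot.get_state())
E
```

```text
[354.19918851 -90.18516407   0.78748742] [ 219.65790374 -363.40600128    3.0220888 ] tab
ra top [ 591.3 -149.6  115.5] 129.0 233 body rim bbox [ 568. -175.   80.] [ 616. -125.   95.] [ 592.  -150.    87.7]
rb top [ 461.7 -301.6  115.4] 128.6 250 body rim bbox [ 436. -328.   80.] [ 485. -278.   95.] [ 460.8 -302.9   87.6]
ye top [ 638.8 -281.6  115.2] 131.8 253 body rim bbox [ 614. -306.   80.] [ 662. -258.   95.] [ 638.3 -282.    87.6]
br top [ 451.  -149.8  125.5] 130.3 184 body rim bbox [ 427. -175.   80.] [ 475. -127.   95.] [ 450.8 -150.5   87.5]
tray ((592.83251953125, 217.5564727783203), (130.68301391601562, 237.86795043945312), 12.56750774383545) [[503.20001220703125, 319.3999938964844], [554.9000244140625, 87.30000305175781], [682.5, 115.69999694824219], [630.7000122070312, 347.8999938964844]] 79.15898196322672
floor 7075 [595.09375489 218.99976209  45.16834041]
[365.91725707 576.21156612 628.61907535] [ 0.85204412 -0.01838263 -2.87077084]
{'t': 0.15, 'joints': array([ 1.01672334e+00,  3.81061708e-01,  1.29802121e+00, -2.33461454e-05,
        1.46360824e+00, -2.15286499e-01]), 'dq': array([ 4.32946840e-04, -2.33983419e-03, -3.87424788e-03, -5.87162218e-04,
       -1.82147389e-05, -9.53928030e-04]), 'joint_efforts': array([ 2.65936331e-03, -4.48627353e+01, -2.31343746e+01, -9.44463818e-05,
        3.78748344e-03, -5.13321038e-05]), 'ee_pos': array([182.76946062, 518.71216216, 404.26458956]), 'ee_rot': array([-3.14051455e+00, -2.11995805e-04,  2.80280856e+00]), 'ft_force': array([ 0.26377811,  0.10443474, -0.02260829]), 'ft_torque': array([-0.02437263, -0.03347894,  0.00945914]), 'width': 85.2635820224172}
```

```bash
sleep 6
python3 - <<'E'
from h import *
print('above ra',rel([592,-150,400]).round(2))
E
```

```text
above ra [-60.82 -49.47   0.47]
```

View pics/side1.png

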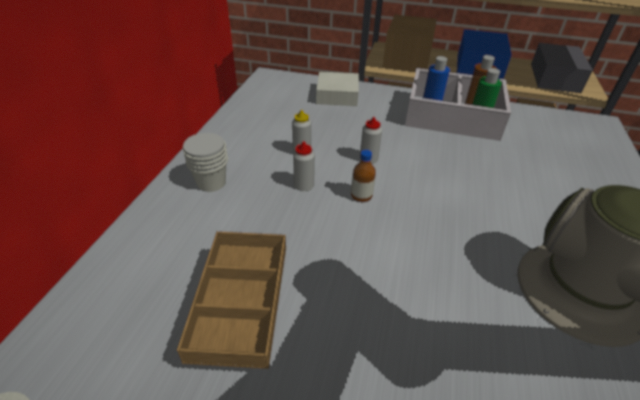

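The side view agrees with the top view: red caps at (304,148) and (373,124), the yellow cap at (302,117), and the tray empty at (235,295). I'm moving above red A.

```bash
python3 -m creep '[{"x":-36,"y":-30,"z":0.2,"claw":1},{"x":-36,"y":-30,"z":0.2,"claw":1},{"x":-36,"y":-30,"z":0.2,"claw":1},{"x":-36,"y":-30,"z":0.2,"claw":1},{"x":-60.8,"y":-49.5,"z":0.5,"claw":1},{"x":-60.8,"y":-49.5,"z":0.5,"claw":1},{"x":-60.8,"y":-49.5,"z":0.5,"claw":1},{"x":-60.8,"y":-49.5,"z":0.5,"claw":1},{"x":-60.8,"y":-49.5,"z":0.5,"claw":1},{"x":-60.8,"y":-49.5,"z":0.5,"claw":1},{"x":-60.8,"y":-49.5,"z":0.5,"claw":1},{"x":-60.8,"y":-49.5,"z":0.5,"claw":1}]'; python3 -c "
from h import *
print(rel([592,-150,400]).round(2),robot.get_state()['ee_rot'])"
```

```text
[-60.82 -49.47   0.47] [-3.14051455e+00 -2.11995805e-04  2.80280856e+00]invalid input at $[0]: expected keys x, y, z, rx, ry, rz, claw
```

All keys are required in every row.

```bash
python3 -m creep '[{"x":-60.8,"y":-49.5,"z":0.5,"rx":0,"ry":0,"rz":0,"claw":1},{"x":-60.8,"y":-49.5,"z":0.5,"rx":0,"ry":0,"rz":0,"claw":1},{"x":-60.8,"y":-49.5,"z":0.5,"rx":0,"ry":0,"rz":0,"claw":1},{"x":-60.8,"y":-49.5,"z":0.5,"rx":0,"ry":0,"rz":0,"claw":1},{"x":-60.8,"y":-49.5,"z":0.5,"rx":0,"ry":0,"rz":0,"claw":1},{"x":-60.8,"y":-49.5,"z":0.5,"rx":0,"ry":0,"rz":0,"claw":1},{"x":-60.8,"y":-49.5,"z":0.5,"rx":0,"ry":0,"rz":0,"claw":1},{"x":-60.8,"y":-49.5,"z":0.5,"rx":0,"ry":0,"rz":0,"claw":1},{"x":-60.8,"y":-49.5,"z":0.5,"rx":0,"ry":0,"rz":0,"claw":1},{"x":-60.8,"y":-49.5,"z":0.5,"rx":0,"ry":0,"rz":0,"claw":1},{"x":-60.8,"y":-49.5,"z":0.5,"rx":0,"ry":0,"rz":0,"claw":1},{"x":-60.8,"y":-49.5,"z":0.5,"rx":0,"ry":0,"rz":0,"claw":1}]'; python3 -c "
from h import *
print(rel([592,-150,400]).round(2),robot.get_state()['ee_rot'])"
```

```text
t: 1.15
ee_pos: [444.1, 90.1, 401.5]
ee_rot: [-3.141, -0.0, 2.803]
ft_force: [1.1, 1.3, -0.1]
width: 85.3
[-21.93 -17.72   0.16] [-3.14060719e+00 -3.01522006e-04  2.80258504e+00]
```

```bash
python3 -m creep '[{"x":-21.9,"y":-17.7,"z":0.2,"rx":0,"ry":0,"rz":0,"claw":1},{"x":-21.9,"y":-17.7,"z":0.2,"rx":0,"ry":0,"rz":0,"claw":1},{"x":-21.9,"y":-17.7,"z":0.2,"rx":0,"ry":0,"rz":0,"claw":1},{"x":-21.9,"y":-17.7,"z":0.2,"rx":0,"ry":0,"rz":0,"claw":1},{"x":-21.9,"y":-17.7,"z":0.2,"rx":0,"ry":0,"rz":0,"claw":1},{"x":-21.9,"y":-17.7,"z":0.2,"rx":0,"ry":0,"rz":0,"claw":1},{"x":-21.9,"y":-17.7,"z":0.2,"rx":0,"ry":0,"rz":0,"claw":1},{"x":-21.9,"y":-17.7,"z":0.2,"rx":0,"ry":0,"rz":0,"claw":1},{"x":-21.9,"y":-17.7,"z":0.2,"rx":0,"ry":0,"rz":0,"claw":1},{"x":-21.9,"y":-17.7,"z":0.2,"rx":0,"ry":0,"rz":0,"claw":1},{"x":-21.9,"y":-17.7,"z":0.2,"rx":0,"ry":0,"rz":0,"claw":1},{"x":-21.9,"y":-17.7,"z":0.2,"rx":0,"ry":0,"rz":0,"claw":1}]'; python3 -c "
from h import *
print(rel([592,-150,237]).round(2),robot.get_state()['ee_rot'])"
```

```text
t: 2.15
ee_pos: [591.4, -148.6, 400.0]
ee_rot: [-3.141, -0.0, 2.804]
ft_force: [0.4, 1.0, -0.4]
width: 85.6
[-0.1 -0.1 16.3] [-3.14061339e+00 -4.14416465e-06  2.80386141e+00]
```

```bash
python3 -m creep '[{"x":-0.1,"y":-0.1,"z":3,"rx":0,"ry":0,"rz":0,"claw":1},{"x":-0.1,"y":-0.1,"z":6,"rx":0,"ry":0,"rz":0,"claw":1},{"x":-0.1,"y":-0.1,"z":9,"rx":0,"ry":0,"rz":0,"claw":1},{"x":-0.1,"y":-0.1,"z":11,"rx":0,"ry":0,"rz":0,"claw":1},{"x":-0.1,"y":-0.1,"z":13,"rx":0,"ry":0,"rz":0,"claw":1},{"x":-0.1,"y":-0.1,"z":14.5,"rx":0,"ry":0,"rz":0,"claw":1},{"x":-0.1,"y":-0.1,"z":15.5,"rx":0,"ry":0,"rz":0,"claw":1},{"x":-0.1,"y":-0.1,"z":16.3,"rx":0,"ry":0,"rz":0,"claw":1},{"x":-0.1,"y":-0.1,"z":16.3,"rx":0,"ry":0,"rz":0,"claw":1},{"x":-0.1,"y":-0.1,"z":16.3,"rx":0,"ry":0,"rz":0,"claw":1},{"x":-0.1,"y":-0.1,"z":16.3,"rx":0,"ry":0,"rz":0,"claw":1},{"x":-0.1,"y":-0.1,"z":16.3,"rx":0,"ry":0,"rz":0,"claw":0.7}]'; python3 -m creep '[{"x":0,"y":0,"z":0,"rx":0,"ry":0,"rz":0,"claw":0.55},{"x":0,"y":0,"z":0,"rx":0,"ry":0,"rz":0,"claw":0.5},{"x":0,"y":0,"z":0,"rx":0,"ry":0,"rz":0,"claw":0.4},{"x":0,"y":0,"z":0,"rx":0,"ry":0,"rz":0,"claw":0.4},{"x":0,"y":0,"z":0,"rx":0,"ry":0,"rz":0,"claw":0.4},{"x":0,"y":0,"z":0,"rx":0,"ry":0,"rz":0,"claw":0.4},{"x":0,"y":0,"z":0,"rx":0,"ry":0,"rz":0,"claw":0.4},{"x":0,"y":0,"z":0,"rx":0,"ry":0,"rz":0,"claw":0.4},{"x":0,"y":0,"z":0,"rx":0,"ry":0,"rz":0,"claw":0.4},{"x":0,"y":0,"z":0,"rx":0,"ry":0,"rz":0,"claw":0.4}]'
```

```text
t: 3.15
ee_pos: [592.1, -150.0, 238.0]
ee_rot: [-3.14, 0.002, 2.804]
ft_force: [0.2, 0.8, 0.6]
width: 75.6
t: 3.98
ee_pos: [592.3, -149.9, 239.1]
ee_rot: [-3.141, 0.004, 2.804]
ft_force: [-0.2, 1.2, 5.3]
width: 48.0
```

```bash
python3 -m creep '[{"x":0,"y":0,"z":-0.5,"rx":0,"ry":0,"rz":0,"claw":0.4},{"x":0,"y":0,"z":-1.5,"rx":0,"ry":0,"rz":0,"claw":0.4},{"x":0,"y":0,"z":-3,"rx":0,"ry":0,"rz":0,"claw":0.4},{"x":0,"y":0,"z":-5,"rx":0,"ry":0,"rz":0,"claw":0.4},{"x":0,"y":0,"z":-7,"rx":0,"ry":0,"rz":0,"claw":0.4},{"x":0,"y":0,"z":-9,"rx":0,"ry":0,"rz":0,"claw":0.4},{"x":0,"y":0,"z":-11,"rx":0,"ry":0,"rz":0,"claw":0.4},{"x":0,"y":0,"z":-12.5,"rx":0,"ry":0,"rz":0,"claw":0.4},{"x":0,"y":0,"z":-13.5,"rx":0,"ry":0,"rz":0,"claw":0.4},{"x":0,"y":0,"z":-14,"rx":0,"ry":0,"rz":0,"claw":0.4},{"x":0,"y":0,"z":-14,"rx":0,"ry":0,"rz":0,"claw":0.4},{"x":0,"y":0,"z":-14,"rx":0,"ry":0,"rz":0,"claw":0.4}]'
python3 - <<'E'
from h import *
c=cap('side','s2.png');print(robot.get_state()['ft_force'])
print('to B',rel([609.8,141.5,380]).round(2))
E
```

```text
t: 4.98
ee_pos: [591.8, -149.6, 378.4]
ee_rot: [-3.141, 0.002, 2.804]
ft_force: [-0.6, -0.1, -2.0]
width: 48.2
[ 3.19583322e-01 -2.63851883e-04 -2.60306359e+00]
to B [ 7.94 28.06 -0.23]
```

```bash
sleep 5
```

```text
(no output)
```

View pics/s2.png

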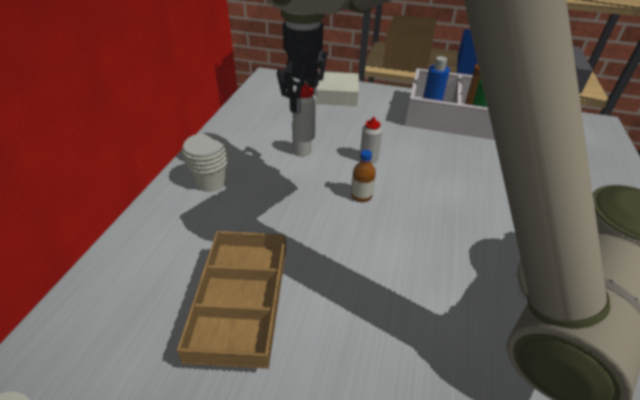

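The bottle is held upright (side view: nozzle about (305,90), underside about (303,155)), at 2 N. I'm carrying it over the near bay and aiming 2 mm inward of the bay centre.

```bash
python3 -m creep '[{"x":0.4,"y":1.4,"z":0,"rx":0,"ry":0,"rz":0,"claw":0.4},{"x":1.1,"y":4,"z":0,"rx":0,"ry":0,"rz":0,"claw":0.4},{"x":2,"y":7,"z":0,"rx":0,"ry":0,"rz":0,"claw":0.4},{"x":3,"y":10.5,"z":0,"rx":0,"ry":0,"rz":0,"claw":0.4},{"x":4,"y":14,"z":0,"rx":0,"ry":0,"rz":0,"claw":0.4},{"x":5,"y":17.5,"z":0,"rx":0,"ry":0,"rz":0,"claw":0.4},{"x":5.9,"y":21,"z":0,"rx":0,"ry":0,"rz":0,"claw":0.4},{"x":6.7,"y":24,"z":0,"rx":0,"ry":0,"rz":0,"claw":0.4},{"x":7.4,"y":26.3,"z":0,"rx":0,"ry":0,"rz":0,"claw":0.4},{"x":7.8,"y":27.6,"z":0,"rx":0,"ry":0,"rz":0,"claw":0.4},{"x":8,"y":28.2,"z":0,"rx":0,"ry":0,"rz":0,"claw":0.4},{"x":8,"y":28.2,"z":0,"rx":0,"ry":0,"rz":0,"claw":0.4}]';python3 -m creep '[{"x":0,"y":0,"z":0,"rx":0,"ry":0,"rz":0,"claw":0.4},{"x":0,"y":0,"z":0,"rx":0,"ry":0,"rz":0,"claw":0.4}]'
python3 - <<'E'
from h import *
print(rel([609.4,143.4,284]).round(2),robot.get_state()['ft_force'])
c=cap('top');p=cloud(c)
q=p[100:225,95:270].reshape(-1,3);w=q[(q[:,2]>72)&(q[:,2]<90)&(q[:,0]<690)]
print(len(w),cv2.boxPoints(cv2.minAreaRect(w[:,:2].astype(np.float32))).round(1).tolist())
f=q[(q[:,2]>38)&(q[:,2]<52)];print('floor z',np.percentile(f[:,2],[10,50,90]))
A=np.c_[f[:,:2],np.ones(len(f))];print(np.linalg.lstsq(A,f[:,2],rcond=None)[0])
E
```

```text
t: 6.03
ee_pos: [609.6, 143.9, 377.1]
ee_rot: [-3.14, 0.001, 2.805]
ft_force: [0.7, 0.2, -2.3]
width: 48.2
t: 6.2
ee_pos: [609.7, 142.7, 376.9]
ee_rot: [-3.14, 0.0, 2.804]
ft_force: [-0.6, -0.1, -2.0]
width: 48.1
[0.05 0.07 9.29] [-0.63261912 -0.13832626 -2.03336702]
637 [[504.70001220703125, 314.79998779296875], [554.7000122070312, 87.4000015258789], [682.2999877929688, 115.5], [632.2999877929688, 342.8999938964844]]
floor z [43.06794008 45.23655453 47.77355905]
[3.55765897e-03 5.03960337e-04 4.31573598e+01]
```

```bash
python3 -m creep '[{"x":0,"y":0.1,"z":0.5,"rx":0,"ry":0,"rz":0,"claw":0.4},{"x":0,"y":0.1,"z":1.5,"rx":0,"ry":0,"rz":0,"claw":0.4},{"x":0,"y":0.1,"z":2.7,"rx":0,"ry":0,"rz":0,"claw":0.4},{"x":0,"y":0.1,"z":4,"rx":0,"ry":0,"rz":0,"claw":0.4},{"x":0,"y":0.1,"z":5.3,"rx":0,"ry":0,"rz":0,"claw":0.4},{"x":0,"y":0.1,"z":6.5,"rx":0,"ry":0,"rz":0,"claw":0.4},{"x":0,"y":0.1,"z":7.5,"rx":0,"ry":0,"rz":0,"claw":0.4},{"x":0,"y":0.1,"z":8.1,"rx":0,"ry":0,"rz":0,"claw":0.4},{"x":0,"y":0.1,"z":8.4,"rx":0,"ry":0,"rz":0,"claw":0.4},{"x":0,"y":0.1,"z":8.6,"rx":0,"ry":0,"rz":0,"claw":0.4},{"x":0,"y":0.1,"z":8.7,"rx":0,"ry":0,"rz":0,"claw":0.4},{"x":0,"y":0.1,"z":8.7,"rx":0,"ry":0,"rz":0,"claw":0.4}]';python3 -m creep '[{"x":0,"y":0,"z":0.1,"rx":0,"ry":0,"rz":0,"claw":0.4},{"x":0,"y":0,"z":0.1,"rx":0,"ry":0,"rz":0,"claw":0.4},{"x":0,"y":0,"z":0.2,"rx":0,"ry":0,"rz":0,"claw":0.4},{"x":0,"y":0,"z":0.2,"rx":0,"ry":0,"rz":0,"claw":0.4},{"x":0,"y":0,"z":0.2,"rx":0,"ry":0,"rz":0,"claw":0.4}]'
```

```text
t: 7.25
ee_pos: [610.1, 143.5, 290.3]
ee_rot: [-3.14, 0.001, 2.804]
ft_force: [-0.1, 0.5, -2.0]
width: 48.1
t: 7.67
ee_pos: [610.1, 143.5, 288.3]
ee_rot: [-3.14, 0.001, 2.804]
ft_force: [0.7, 0.1, -1.1]
width: 48.2
```

```bash
for i in 1 2; do python3 -m creep '[{"x":0,"y":0,"z":0.05,"rx":0,"ry":0,"rz":0,"claw":0.4},{"x":0,"y":0,"z":0.1,"rx":0,"ry":0,"rz":0,"claw":0.4},{"x":0,"y":0,"z":0.15,"rx":0,"ry":0,"rz":0,"claw":0.4},{"x":0,"y":0,"z":0.15,"rx":0,"ry":0,"rz":0,"claw":0.4}]' | grep -E 'pos|force'; python3 -m creep '[{"x":0,"y":0,"z":0,"rx":0,"ry":0,"rz":0,"claw":0.4}]'| grep -E 'pos|force';done
```

```text
ee_pos: [610.1, 143.5, 286.7]
ft_force: [-0.2, -0.1, -2.4]
ee_pos: [610.1, 143.5, 286.7]
ft_force: [-0.9, 0.4, -2.3]
ee_pos: [610.1, 143.4, 285.0]
ft_force: [-0.2, -0.5, -1.5]
ee_pos: [610.1, 143.4, 285.0]
ft_force: [-0.1, 0.8, -2.6]
```

```bash
for i in 1 2; do python3 -m creep '[{"x":0,"y":0,"z":0.05,"rx":0,"ry":0,"rz":0,"claw":0.4},{"x":0,"y":0,"z":0.05,"rx":0,"ry":0,"rz":0,"claw":0.4}]' | grep -E 'pos|force'; python3 -m creep '[{"x":0,"y":0,"z":0,"rx":0,"ry":0,"rz":0,"claw":0.4}]'| grep -E 'pos|force';done
```

```text
ee_pos: [610.0, 143.5, 284.4]
ft_force: [-0.3, 0.2, -2.4]
ee_pos: [610.1, 143.4, 284.4]
ft_force: [0.2, 0.5, -2.3]
ee_pos: [610.0, 143.4, 283.8]
ft_force: [0.1, -0.1, -2.1]
ee_pos: [610.0, 143.4, 283.8]
ft_force: [0.2, -0.1, -1.7]
```

```bash
for i in 1 2; do python3 -m creep '[{"x":0,"y":0,"z":0.04,"rx":0,"ry":0,"rz":0,"claw":0.4},{"x":0,"y":0,"z":0.04,"rx":0,"ry":0,"rz":0,"claw":0.4}]' | grep -E 'pos|force'; python3 -m creep '[{"x":0,"y":0,"z":0,"rx":0,"ry":0,"rz":0,"claw":0.4}]'| grep -E 'pos|force';done
```

```text
ee_pos: [610.0, 143.5, 283.3]
ft_force: [0.0, -0.9, -1.9]
ee_pos: [610.0, 143.4, 283.3]
ft_force: [0.4, 0.2, -1.7]
ee_pos: [610.1, 143.5, 283.0]
ft_force: [0.3, -0.8, 0.2]
ee_pos: [610.1, 143.4, 283.2]
ft_force: [-0.0, 0.1, -1.6]
```

Contact is starting at about 283 mm, as predicted. I'm opening gradually.

```bash
python3 -m creep '[{"x":0,"y":0,"z":0.03,"rx":0,"ry":0,"rz":0,"claw":0.4},{"x":0,"y":0,"z":0.03,"rx":0,"ry":0,"rz":0,"claw":0.55},{"x":0,"y":0,"z":0.03,"rx":0,"ry":0,"rz":0,"claw":0.58},{"x":0,"y":0,"z":0.03,"rx":0,"ry":0,"rz":0,"claw":0.61},{"x":0,"y":0,"z":0.03,"rx":0,"ry":0,"rz":0,"claw":0.64},{"x":0,"y":0,"z":0.03,"rx":0,"ry":0,"rz":0,"claw":0.67},{"x":0,"y":0,"z":0.03,"rx":0,"ry":0,"rz":0,"claw":0.7},{"x":0,"y":0,"z":0.03,"rx":0,"ry":0,"rz":0,"claw":0.75},{"x":0,"y":0,"z":0.03,"rx":0,"ry":0,"rz":0,"claw":0.8},{"x":0,"y":0,"z":0.03,"rx":0,"ry":0,"rz":0,"claw":0.9},{"x":0,"y":0,"z":0.03,"rx":0,"ry":0,"rz":0,"claw":1},{"x":0,"y":0,"z":0.03,"rx":0,"ry":0,"rz":0,"claw":1}]'; python3 -m creep '[{"x":0,"y":0,"z":-0.5,"rx":0,"ry":0,"rz":0,"claw":1},{"x":0,"y":0,"z":-1.5,"rx":0,"ry":0,"rz":0,"claw":1},{"x":0,"y":0,"z":-3.5,"rx":0,"ry":0,"rz":0,"claw":1},{"x":0,"y":0,"z":-6,"rx":0,"ry":0,"rz":0,"claw":1},{"x":0,"y":0,"z":-9,"rx":0,"ry":0,"rz":0,"claw":1},{"x":0,"y":0,"z":-12,"rx":0,"ry":0,"rz":0,"claw":1},{"x":0,"y":0,"z":-12,"rx":0,"ry":0,"rz":0,"claw":1}]'
python3 - <<'E'
from h import *
print('over rb',rel([461,-302.5,400]).round(2))
c=cap('side','s3.png')
E
```

```text
t: 10.5
ee_pos: [610.1, 143.5, 282.9]
ee_rot: [-3.14, 0.001, 2.804]
ft_force: [0.2, -0.5, 0.0]
width: 85.2
t: 11.08
ee_pos: [609.7, 143.7, 410.5]
ee_rot: [3.139, 0.012, 2.804]
ft_force: [0.3, 0.4, 0.4]
width: 84.7
over rb [ -0.74 -47.03   0.92]
```

```bash
sleep 5
```

```text
(no output)
```

View pics/s3.png

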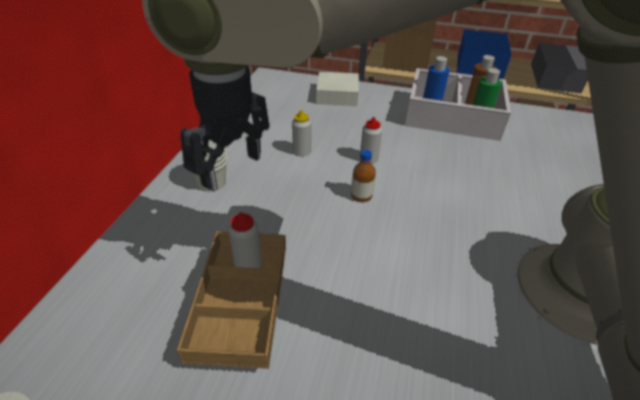

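Bottle A stands upright in the far-side bay (red cap at about (242,220)), and the tray outline hasn't moved. Next is red B.

```bash
python3 -m creep '[{"x":-0.7,"y":-47,"z":0.9,"rx":0,"ry":0,"rz":0,"claw":1},{"x":-0.7,"y":-47,"z":0.9,"rx":0,"ry":0,"rz":0,"claw":1},{"x":-0.7,"y":-47,"z":0.9,"rx":0,"ry":0,"rz":0,"claw":1},{"x":-0.7,"y":-47,"z":0.9,"rx":0,"ry":0,"rz":0,"claw":1},{"x":-0.7,"y":-47,"z":0.9,"rx":0,"ry":0,"rz":0,"claw":1},{"x":-0.7,"y":-47,"z":0.9,"rx":0,"ry":0,"rz":0,"claw":1},{"x":-0.7,"y":-47,"z":0.9,"rx":0,"ry":0,"rz":0,"claw":1},{"x":-0.7,"y":-47,"z":0.9,"rx":0,"ry":0,"rz":0,"claw":1},{"x":-0.7,"y":-47,"z":0.9,"rx":0,"ry":0,"rz":0,"claw":1},{"x":-0.7,"y":-47,"z":0.9,"rx":0,"ry":0,"rz":0,"claw":1},{"x":-0.7,"y":-47,"z":0.9,"rx":0,"ry":0,"rz":0,"claw":1},{"x":-0.7,"y":-47,"z":0.9,"rx":0,"ry":0,"rz":0,"claw":1}]'; python3 -m creep '[{"x":0,"y":0,"z":0,"rx":0,"ry":0,"rz":0,"claw":1},{"x":0,"y":0,"z":0,"rx":0,"ry":0,"rz":0,"claw":1}]';python3 - <<'E'
from h import *
print('rb',rel([461,-302.5,237]).round(2))
c=cap('top');p=cloud(c)
q=p[100:225,95:270].reshape(-1,3);w=q[(q[:,2]>72)&(q[:,2]<84)]
print(len(w),cv2.boxPoints(cv2.minAreaRect(w[:,:2].astype(np.float32))).round(1).tolist())
f=q[(q[:,2]>38)&(q[:,2]<52)]
A=np.c_[f[:,:2],np.ones(len(f))];print('floor',np.linalg.lstsq(A,f[:,2],rcond=None)[0])
b=q[(q[:,2]>84)&(q[:,2]<140)];print('bottle',b.min(0),b.max(0),(b.min(0)+b.max(0))/2)
E
```

```text
t: 12.13
ee_pos: [458.7, -306.5, 396.8]
ee_rot: [3.141, 0.007, 2.799]
ft_force: [-0.2, 1.0, -1.0]
width: 85.0
t: 12.3
ee_pos: [458.5, -306.8, 396.2]
ee_rot: [3.14, 0.006, 2.798]
ft_force: [-0.8, 0.1, 0.4]
width: 85.2
rb [-1.000e-02  4.700e-01  1.592e+01]
1682 [[503.3999938964844, 318.20001220703125], [555.0, 87.30000305175781], [682.9000244140625, 115.9000015258789], [631.4000244140625, 346.79998779296875]]
floor [ 1.23396036e-03 -4.09645315e-04  4.46247970e+01]
bottle [506.4824982   98.68494194  84.0128994 ] [675.44332958 340.14506722 139.99700183] [590.96291389 219.41500458 112.00495062]
```

```bash
python3 -m creep '[{"x":0,"y":0.5,"z":3,"rx":0,"ry":0.35,"rz":0,"claw":1},{"x":0,"y":0.5,"z":6,"rx":0,"ry":0.35,"rz":0,"claw":1},{"x":0,"y":0.5,"z":9,"rx":0,"ry":0.35,"rz":0,"claw":1},{"x":0,"y":0.5,"z":11,"rx":0,"ry":0.35,"rz":0,"claw":1},{"x":0,"y":0.5,"z":13,"rx":0,"ry":0.35,"rz":0,"claw":1},{"x":0,"y":0.5,"z":14.5,"rx":0,"ry":0.35,"rz":0,"claw":1},{"x":0,"y":0.5,"z":15.5,"rx":0,"ry":0.35,"rz":0,"claw":1},{"x":0,"y":0.5,"z":15.9,"rx":0,"ry":0.35,"rz":0,"claw":1},{"x":0,"y":0.5,"z":15.9,"rx":0,"ry":0.35,"rz":0,"claw":1},{"x":0,"y":0.5,"z":15.9,"rx":0,"ry":0.35,"rz":0,"claw":1},{"x":0,"y":0.5,"z":15.9,"rx":0,"ry":0.35,"rz":0,"claw":1},{"x":0,"y":0.5,"z":15.9,"rx":0,"ry":0.35,"rz":0,"claw":0.7}]'; python3 -m creep '[{"x":0,"y":0,"z":0,"rx":0,"ry":0,"rz":0,"claw":0.55},{"x":0,"y":0,"z":0,"rx":0,"ry":0,"rz":0,"claw":0.5},{"x":0,"y":0,"z":0,"rx":0,"ry":0,"rz":0,"claw":0.4},{"x":0,"y":0,"z":0,"rx":0,"ry":0,"rz":0,"claw":0.4},{"x":0,"y":0,"z":0,"rx":0,"ry":0,"rz":0,"claw":0.4},{"x":0,"y":0,"z":0,"rx":0,"ry":0,"rz":0,"claw":0.4},{"x":0,"y":0,"z":0,"rx":0,"ry":0,"rz":0,"claw":0.4},{"x":0,"y":0,"z":0,"rx":0,"ry":0,"rz":0,"claw":0.4},{"x":0,"y":0,"z":0,"rx":0,"ry":0,"rz":0,"claw":0.4},{"x":0,"y":0,"z":0,"rx":0,"ry":0,"rz":0,"claw":0.4}]'
```

```text
t: 13.35
ee_pos: [461.7, -301.1, 238.4]
ee_rot: [3.141, 0.001, 2.8]
ft_force: [-0.2, -0.1, -0.4]
width: 75.6
t: 14.18
ee_pos: [461.7, -301.3, 239.3]
ee_rot: [3.141, 0.003, 2.799]
ft_force: [-1.2, 0.3, 7.1]
width: 48.7
```

```bash
python3 -m creep '[{"x":0,"y":0,"z":-0.5,"rx":0,"ry":0.15,"rz":0,"claw":0.4},{"x":0,"y":0,"z":-1.5,"rx":0,"ry":0.15,"rz":0,"claw":0.4},{"x":0,"y":0,"z":-3,"rx":0,"ry":0.15,"rz":0,"claw":0.4},{"x":0,"y":0,"z":-5,"rx":0,"ry":0.15,"rz":0,"claw":0.4},{"x":0,"y":0,"z":-7.5,"rx":0,"ry":0.15,"rz":0,"claw":0.4},{"x":0,"y":0,"z":-10,"rx":0,"ry":0.15,"rz":0,"claw":0.4},{"x":0,"y":0,"z":-12.5,"rx":0,"ry":0.15,"rz":0,"claw":0.4},{"x":0,"y":0,"z":-15,"rx":0,"ry":0.15,"rz":0,"claw":0.4},{"x":0,"y":0,"z":-17.5,"rx":0,"ry":0.15,"rz":0,"claw":0.4},{"x":0,"y":0,"z":-19,"rx":0,"ry":0.15,"rz":0,"claw":0.4},{"x":0,"y":0,"z":-20,"rx":0,"ry":0.15,"rz":0,"claw":0.4},{"x":0,"y":0,"z":-20,"rx":0,"ry":0.15,"rz":0,"claw":0.4}]'
python3 - <<'E'
from h import *
print('to A',rel([576.2,291.8,430]).round(2))
E
```

```text
t: 15.18
ee_pos: [460.9, -300.9, 442.2]
ee_rot: [-3.14, 0.004, 2.799]
ft_force: [-0.6, -0.4, -3.1]
width: 48.4
to A [ 9.04 59.7   1.07]
```

```bash
python3 -m creep '[{"x":0.4,"y":1.2,"z":0,"rx":0,"ry":0.2,"rz":0,"claw":0.4},{"x":1,"y":3.5,"z":0,"rx":0,"ry":0.2,"rz":0,"claw":0.4},{"x":2,"y":6.5,"z":0,"rx":0,"ry":0.2,"rz":0,"claw":0.4},{"x":3,"y":10,"z":0,"rx":0,"ry":0.2,"rz":0,"claw":0.4},{"x":4,"y":13.5,"z":0,"rx":0,"ry":0.2,"rz":0,"claw":0.4},{"x":5,"y":17,"z":0,"rx":0,"ry":0.2,"rz":0,"claw":0.4},{"x":6,"y":20.5,"z":0,"rx":0,"ry":0.2,"rz":0,"claw":0.4},{"x":7,"y":24,"z":0,"rx":0,"ry":0.2,"rz":0,"claw":0.4},{"x":8,"y":27.5,"z":0,"rx":0,"ry":0.2,"rz":0,"claw":0.4},{"x":9,"y":31,"z":0,"rx":0,"ry":0.2,"rz":0,"claw":0.4},{"x":9.5,"y":33.5,"z":0,"rx":0,"ry":0.2,"rz":0,"claw":0.4},{"x":10,"y":35,"z":0,"rx":0,"ry":0.2,"rz":0,"claw":0.4}]'
python3 - <<'E'
from h import *
print('to A',rel([576.2,291.8,430]).round(2))
E
```

```text
t: 16.18
ee_pos: [483.5, 65.5, 440.5]
ee_rot: [-3.14, -0.001, 2.802]
ft_force: [-0.6, -1.2, -2.0]
width: 47.9
to A [-1.2  24.43  1.01]
```

```bash
python3 -m creep '[{"x":0,"y":2,"z":0,"rx":0,"ry":0,"rz":0,"claw":0.4},{"x":0,"y":5,"z":0,"rx":0,"ry":0,"rz":0,"claw":0.4},{"x":0,"y":8,"z":0,"rx":0,"ry":0,"rz":0,"claw":0.4},{"x":-0.2,"y":11,"z":0,"rx":0,"ry":0,"rz":0,"claw":0.4},{"x":-0.4,"y":14,"z":0,"rx":0,"ry":0,"rz":0,"claw":0.4},{"x":-0.6,"y":17,"z":0,"rx":0,"ry":0,"rz":0,"claw":0.4},{"x":-0.8,"y":20,"z":0,"rx":0,"ry":0,"rz":0,"claw":0.4},{"x":-1,"y":22.4,"z":0.4,"rx":0,"ry":0,"rz":0,"claw":0.4},{"x":-1.2,"y":23.8,"z":0.8,"rx":0,"ry":0,"rz":0,"claw":0.4},{"x":-1.2,"y":24.4,"z":1,"rx":0,"ry":0,"rz":0,"claw":0.4},{"x":-1.2,"y":24.4,"z":1,"rx":0,"ry":0,"rz":0,"claw":0.4},{"x":-1.2,"y":24.4,"z":1,"rx":0,"ry":0,"rz":0,"claw":0.4}]'
python3 - <<'E'
from h import *
print('to A',rel([576.2,291.8,283.3]).round(2),robot.get_state()['ee_rot'])
cap('side','s4.png')
E
```

```text
t: 17.18
ee_pos: [575.7, 291.3, 429.7]
ee_rot: [-3.139, -0.002, 2.802]
ft_force: [0.1, -0.0, -2.4]
width: 48.2
to A [-0.06  0.1  14.64] [-3.13894227e+00 -1.88083388e-03  2.80204550e+00]
```

```bash
sleep 5
```

```text
(no output)
```

View pics/s4.png

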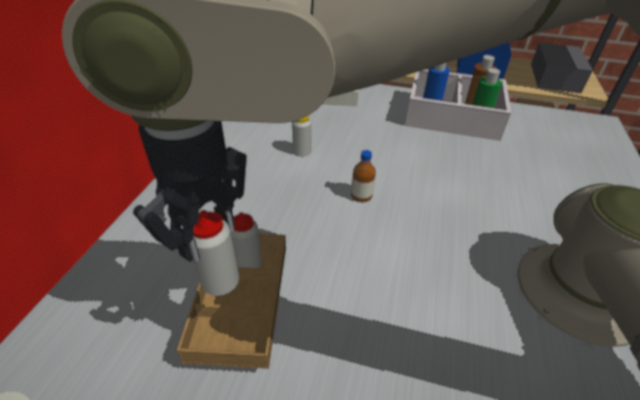

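B hangs upright over the near bay (underside about (220,290)), and A is undisturbed. I'm lowering it.

```bash
python3 -m creep '[{"x":0,"y":0.1,"z":0.7,"rx":0.1,"ry":-0.1,"rz":0,"claw":0.4},{"x":0,"y":0.1,"z":2.2,"rx":0.1,"ry":-0.1,"rz":0,"claw":0.4},{"x":0,"y":0.1,"z":4.2,"rx":0.1,"ry":-0.1,"rz":0,"claw":0.4},{"x":0,"y":0.1,"z":6.2,"rx":0.1,"ry":-0.1,"rz":0,"claw":0.4},{"x":0,"y":0.1,"z":8.2,"rx":0.1,"ry":-0.1,"rz":0,"claw":0.4},{"x":0,"y":0.1,"z":10,"rx":0.1,"ry":-0.1,"rz":0,"claw":0.4},{"x":0,"y":0.1,"z":11.5,"rx":0.1,"ry":-0.1,"rz":0,"claw":0.4},{"x":0,"y":0.1,"z":12.6,"rx":0.1,"ry":-0.1,"rz":0,"claw":0.4},{"x":0,"y":0.1,"z":13.4,"rx":0.1,"ry":-0.1,"rz":0,"claw":0.4},{"x":0,"y":0.1,"z":13.8,"rx":0.1,"ry":-0.1,"rz":0,"claw":0.4},{"x":0,"y":0.1,"z":14,"rx":0.1,"ry":-0.1,"rz":0,"claw":0.4},{"x":0,"y":0.1,"z":14,"rx":0.1,"ry":-0.1,"rz":0,"claw":0.4}]';python3 -m creep '[{"x":0,"y":0,"z":0.1,"rx":0,"ry":0,"rz":0,"claw":0.4},{"x":0,"y":0,"z":0.2,"rx":0,"ry":0,"rz":0,"claw":0.4},{"x":0,"y":0,"z":0.2,"rx":0,"ry":0,"rz":0,"claw":0.4},{"x":0,"y":0,"z":0.3,"rx":0,"ry":0,"rz":0,"claw":0.4},{"x":0,"y":0,"z":0.3,"rx":0,"ry":0,"rz":0,"claw":0.4},{"x":0,"y":0,"z":0.3,"rx":0,"ry":0,"rz":0,"claw":0.4}]'; for i in 1 2; do python3 -m creep '[{"x":0,"y":0,"z":0.06,"rx":0,"ry":0,"rz":0,"claw":0.4},{"x":0,"y":0,"z":0.06,"rx":0,"ry":0,"rz":0,"claw":0.4}]' | grep -E 'pos|force'; python3 -m creep '[{"x":0,"y":0,"z":0,"rx":0,"ry":0,"rz":0,"claw":0.4}]'| grep -E 'pos|force';done
```

```text
t: 18.23
ee_pos: [575.8, 291.6, 290.5]
ee_rot: [-3.138, 0.001, 2.801]
ft_force: [0.1, -0.2, -2.6]
width: 48.1
t: 18.73
ee_pos: [575.8, 291.6, 287.5]
ee_rot: [-3.138, 0.001, 2.801]
ft_force: [0.6, 0.1, -1.8]
width: 48.0
ee_pos: [575.8, 291.6, 286.8]
ft_force: [-0.1, -0.1, -3.0]
ee_pos: [575.8, 291.6, 286.8]
ft_force: [0.8, -0.3, -1.8]
ee_pos: [575.8, 291.6, 286.1]
ft_force: [-0.6, 0.8, -1.6]
ee_pos: [575.8, 291.6, 286.1]
ft_force: [-0.9, -1.1, -2.3]
```

```bash
for i in 1 2 3 ; do python3 -m creep '[{"x":0,"y":0,"z":0.07,"rx":0,"ry":0,"rz":0,"claw":0.4},{"x":0,"y":0,"z":0.07,"rx":0,"ry":0,"rz":0,"claw":0.4}]' | grep -E 'pos|force'; python3 -m creep '[{"x":0,"y":0,"z":0,"rx":0,"ry":0,"rz":0,"claw":0.4}]'| grep -E 'pos|force';done
```

```text
ee_pos: [575.7, 291.5, 285.2]
ft_force: [0.2, 0.3, -2.4]
ee_pos: [575.8, 291.5, 285.2]
ft_force: [-0.6, -1.2, -2.7]
ee_pos: [575.7, 291.5, 284.4]
ft_force: [0.0, -0.2, -2.4]
ee_pos: [575.7, 291.5, 284.3]
ft_force: [0.4, 0.6, -2.7]
ee_pos: [575.8, 291.5, 283.6]
ft_force: [0.0, -0.3, -3.0]
ee_pos: [575.8, 291.5, 283.6]
ft_force: [0.6, -0.8, -2.3]
```

```bash
for i in 1 2 ; do python3 -m creep '[{"x":0,"y":0,"z":0.04,"rx":0,"ry":0,"rz":0,"claw":0.4},{"x":0,"y":0,"z":0.04,"rx":0,"ry":0,"rz":0,"claw":0.4}]' | grep -E 'pos|force'; python3 -m creep '[{"x":0,"y":0,"z":0,"rx":0,"ry":0,"rz":0,"claw":0.4}]'| grep -E 'pos|force';done
```

```text
ee_pos: [575.8, 291.5, 283.5]
ft_force: [-1.0, -0.4, 1.7]
ee_pos: [575.8, 291.5, 283.6]
ft_force: [0.2, -0.9, -1.9]
ee_pos: [575.8, 291.5, 283.5]
ft_force: [-1.1, -0.4, 1.3]
ee_pos: [575.7, 291.5, 283.5]
ft_force: [-0.9, -0.5, -0.9]
```

Contact is at 283.5 mm. I'm releasing and withdrawing.

```bash
python3 -m creep '[{"x":0,"y":0,"z":0,"rx":0,"ry":0,"rz":0,"claw":0.4},{"x":0,"y":0,"z":0,"rx":0,"ry":0,"rz":0,"claw":0.55},{"x":0,"y":0,"z":0,"rx":0,"ry":0,"rz":0,"claw":0.58},{"x":0,"y":0,"z":0,"rx":0,"ry":0,"rz":0,"claw":0.61},{"x":0,"y":0,"z":0,"rx":0,"ry":0,"rz":0,"claw":0.64},{"x":0,"y":0,"z":0,"rx":0,"ry":0,"rz":0,"claw":0.67},{"x":0,"y":0,"z":0,"rx":0,"ry":0,"rz":0,"claw":0.7},{"x":0,"y":0,"z":0,"rx":0,"ry":0,"rz":0,"claw":0.75},{"x":0,"y":0,"z":0,"rx":0,"ry":0,"rz":0,"claw":0.8},{"x":0,"y":0,"z":0,"rx":0,"ry":0,"rz":0,"claw":0.9},{"x":0,"y":0,"z":0,"rx":0,"ry":0,"rz":0,"claw":1},{"x":0,"y":0,"z":0,"rx":0,"ry":0,"rz":0,"claw":1}]'; python3 -m creep '[{"x":0,"y":0,"z":-0.5,"rx":0,"ry":0,"rz":0,"claw":1},{"x":0,"y":0,"z":-1.5,"rx":0,"ry":0,"rz":0,"claw":1},{"x":0,"y":0,"z":-3.5,"rx":0,"ry":0,"rz":0,"claw":1},{"x":0,"y":0,"z":-6,"rx":0,"ry":0,"rz":0,"claw":1},{"x":0,"y":0,"z":-9,"rx":0,"ry":0,"rz":0,"claw":1},{"x":0,"y":0,"z":-12,"rx":0,"ry":0,"rz":0,"claw":1},{"x":0,"y":0,"z":-14,"rx":0,"ry":0,"rz":0,"claw":1},{"x":0,"y":0,"z":-14,"rx":0,"ry":0,"rz":0,"claw":1}]'
python3 -c "
from h import *
print(rel([200,480,425]).round(2))"
```

```text
t: 21.48
ee_pos: [575.8, 291.5, 283.6]
ee_rot: [-3.138, 0.001, 2.801]
ft_force: [0.2, 0.5, 0.6]
width: 85.4
t: 22.15
ee_pos: [575.2, 291.9, 429.9]
ee_rot: [3.139, 0.01, 2.801]
ft_force: [0.4, 0.7, 0.7]
width: 85.6
[41.65  5.21  0.1 ]
```

```bash
python3 -m creep '[{"x":41,"y":5,"z":0,"rx":0,"ry":0,"rz":0,"claw":1},{"x":41,"y":5,"z":0,"rx":0,"ry":0,"rz":0,"claw":1},{"x":41,"y":5,"z":0,"rx":0,"ry":0,"rz":0,"claw":1},{"x":41,"y":5,"z":0,"rx":0,"ry":0,"rz":0,"claw":1},{"x":41,"y":5,"z":0,"rx":0,"ry":0,"rz":0,"claw":1},{"x":41,"y":5,"z":0,"rx":0,"ry":0,"rz":0,"claw":1},{"x":41,"y":5,"z":0,"rx":0,"ry":0,"rz":0,"claw":1},{"x":41,"y":5,"z":0,"rx":0,"ry":0,"rz":0,"claw":1},{"x":41,"y":5,"z":0,"rx":0,"ry":0,"rz":0,"claw":1},{"x":41,"y":5,"z":0,"rx":0,"ry":0,"rz":0,"claw":1},{"x":41,"y":5,"z":0,"rx":0,"ry":0,"rz":0,"claw":1},{"x":41,"y":5,"z":0,"rx":0,"ry":0,"rz":0,"claw":1}]'
python3 - <<'E'
from h import *
c=cap('top','top5.png');p=cloud(c)
q=p[80:225,95:270].reshape(-1,3);w=q[(q[:,2]>72)&(q[:,2]<84)]
print(cv2.boxPoints(cv2.minAreaRect(w[:,:2].astype(np.float32))).round(1).tolist())
f=q[(q[:,2]>38)&(q[:,2]<52)]
A=np.c_[f[:,:2],np.ones(len(f))];print('floor',np.linalg.lstsq(A,f[:,2],rcond=None)[0])
for x,y in((610,143.4),(575.8,291.5)):
    b=q[(np.hypot(q[:,0]-x,q[:,1]-y)<40)&(q[:,2]>124)&(q[:,2]<180)];print(b.min(0).round(1),b.max(0).round(1),((b.min(0)+b.max(0))/2).round(1),len(b))
E
```

```text
t: 23.15
ee_pos: [203.6, 476.3, 426.4]
ee_rot: [3.139, 0.01, 2.805]
ft_force: [1.1, 0.4, 0.3]
width: 85.3
[[503.5, 318.6000061035156], [554.7999877929688, 87.19999694824219], [683.0999755859375, 115.69999694824219], [631.7999877929688, 347.1000061035156]]
floor [1.62356398e-03 5.49019533e-04 4.42659404e+01]
[585.2 118.2 124.2] [633.5 168.2 174.7] [609.3 143.2 149.5] 751
[549.7 263.1 124. ] [599.1 309.4 172.8] [574.4 286.3 148.4] 793
```

```bash
sleep 5
```

```text
(no output)
```

View pics/top5.png

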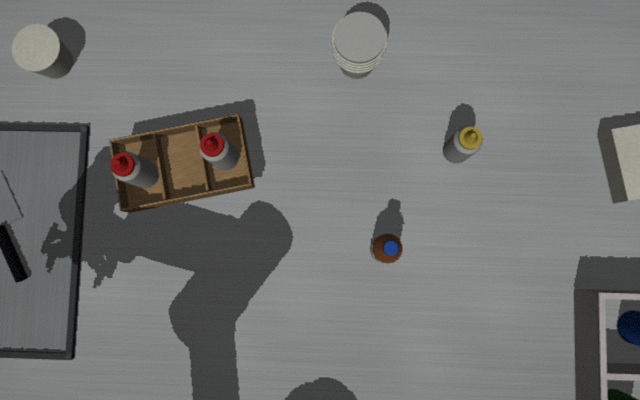

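Run:
```python
from h import *
for n in('top','side'):
    c=cap(n,n+'6.png');p=cloud(c).reshape(-1,3)
    for x,y in((610,143.4),(575.8,291.5)):
        m=p[np.hypot(p[:,0]-x,p[:,1]-y)<40]
        for lo,hi in((85,100),(110,128),(130,138),(150,158),(160,172)):
            b=m[(m[:,2]>lo)&(m[:,2]<hi)]
            if len(b)>8: print(n,lo,hi,b.min(0)[:2].round(1),b.max(0)[:2].round(1),((b.min(0)+b.max(0))/2)[:2].round(1),len(b))
```

```text
top 85 100 [585.2 118.6] [623.8 154.6] [604.5 136.6] 69
top 110 128 [585.2 118.3] [627.  154.4] [606.1 136.3] 85
top 130 138 [585.4 118.7] [631.9 168.4] [608.6 143.5] 77
top 150 158 [591.3 124.3] [628.1 162.4] [609.7 143.4] 321
top 160 172 [601.7 134.3] [618. 152.] [609.8 143.1] 90
top 85 100 [549.7 263.2] [598.2 294.5] [574.  278.8] 96
top 110 128 [549.3 263.3] [598.5 295. ] [573.9 279.2] 123
top 130 138 [549.2 262.2] [599.3 303.6] [574.3 282.9] 95
top 150 158 [556.  268.5] [592.6 306.9] [574.3 287.7] 328
top 160 172 [566.  279.1] [582.6 294.8] [574.3 287. ] 83
side 85 100 [582.5 135.3] [629.3 173.3] [605.9 154.3] 171
side 110 128 [582.1 133.5] [629.1 172.4] [605.6 152.9] 221
side 130 138 [582.6 129.1] [630.5 172.3] [606.6 150.7] 155
side 150 158 [588.8 128.3] [625.8 165. ] [607.3 146.6] 154
side 160 172 [600.7 141.9] [613.8 155.3] [607.3 148.6] 55
side 85 100 [546.7 281.9] [588.8 317. ] [567.8 299.4] 194
side 110 128 [546.5 281.2] [588.8 317.6] [567.7 299.4] 251
side 130 138 [546.7 270.2] [596.5 317.2] [571.6 293.7] 217
side 150 158 [552.5 272.9] [589.9 311.1] [571.2 292. ] 311
side 160 172 [564.6 286.8] [577.4 299.5] [571.  293.2] 82
```

```bash
sleep 5
```

```text
(no output)
```

View pics/side6.png

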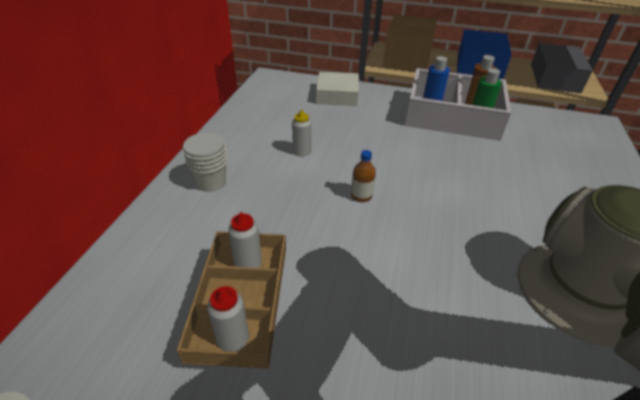

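```bash
python3 -c "
from h import *
print(robot.hand_in(),robot.get_state()['t'])"
```

```text
the job is handed in; nothing more can be done
the job is handed in; nothing more can be done
```

Both red-tipped bottles now stand upright in the tray, one in each end compartment, and I've handed the job in at about 23 s of the 64 s allowed. I lowered each one until the wrist force showed contact with the tray floor, at about 283 mm TCP height as calculated. I then opened the gripper gradually and moved the arm clear.

**Last checks:**
- **Tray:** its corners are within about 1 mm of where they started, which is within measurement noise, and the floor is level to within 0.002 slope.
- **Bottle positions:** the top camera puts them about 76 mm and 72 mm from the tray centre lengthwise, and within about 3 mm of midway across.
- **Aim and drift:** I aimed at 76 mm, slightly inward of the 78 mm compartment centres. The second bottle ended up about 4 mm further in than that, but it is clear of the divider.
- **Other bottles:** the yellow-tipped and brown bottles look to be where they started.

**Disagreement:** the side camera places the bottles 3–6 mm away from where the top camera does. That is more than the 2 mm calibration figure, but both views show the bottles upright and inside their compartments.

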